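# Raise the cabinet sash to its working height

## Task

Open the clean-air cabinet for work: with the fingertips under the lip along the bottom of its sliding window, push the window up steadily until the underside of the lip is level with the points of the two green tabs on the side posts, then take the hand away so that the window stays there. Do not grip the lip or push on the pane, do not run the window well above the tabs or fling it up, and leave the rack, the tip box and the bottles standing where they are.

Things in the scene. Friction and masses are not known exactly. Their poses are not given: they have to be found in the camera images.
- cabinet: compact clean-air cabinet fixed on the bench, 600 mm wide, 360 deep, 600 high, white frame, clear walls. Origin: on the bench under the middle of the base's front edge; x into the cabinet, away from the worker, y left, z up. Base 30 mm high. Its front leans back 20 degrees: the window slides between two posts (28 mm wide, at y = +-286 mm). The bench before its middle 300 mm is free
- sash: the sliding window. Origin: mid-width at its bottom, height of the lip's underside; axes as the cabinet's. It slides along its sloping guides, 0.94 mm up and 0.34 mm along the cabinet's x per 1 mm, from 75 mm (lip underside above the bench) to 347 mm. Counterweighted (moving mass about 3 kg in all) and stiff: 4 to 9 N moves it up; it stays where it is left. Clear pane 512 x 468 x 6 mm, not to be pushed on
- lip_edge (a point): middle of the free (front) edge of the window's pull lip, at the height of its underside. The lip is a level aluminium shelf with a blue inlay on top, 500 mm long (y), 10 mm thick, standing 45 mm out from the bottom rail; its free edge is a 16 mm round bar, bottom flush with the flat underside; clear beneath down to the base. At the start 100 to 145 mm above the bench. Axes as the cabinet's
- mark (a point): the working height: midway between the two bright green tabs (16 mm high) clipped round the guide posts, at the height of their inward points, 200 to 315 mm above the bench. The window is right when lip_edge is at this height; only height matters. Axes as the cabinet's
- tube_rack: loose black tube rack, 85 x 125 x 45 mm, standing inside the cabinet; bystander. Origin at the centre of its underside
- tip_box: loose tip box, white base and violet top, 85 x 125 x 57 mm, standing inside the cabinet; bystander. Origin at the centre of its underside
- wash_bottle: loose white wash bottle with red cap and spout, 64 mm diameter, 178 mm high, standing on the bench in front of one end of the cabinet; bystander. Origin at the centre of its underside
- reagent_bottle: loose amber bottle with blue cap, 56 mm diameter, 120 mm high, standing on the bench in front of the other end of the cabinet; bystander. Origin at the centre of its underside

How it is judged (in metres and radians):
On the way, in this order (a step that is already met when the one before it is completed fails the run):
1. the fingers push on the lip and the window has risen 30 mm (contact force between the fingers and sash above 1 N and distance of lip_edge from where it was at the start of the episode above 0.03 m), for 0.1 s.
2. the lip's underside is brought level with the tabs' points (within 8 mm) (z of lip_edge in the frame of mark between -0.008 and 0.008 m), for 0.2 s.
At the end, for the whole second after the job is handed in: The underside of the lip is within 8 mm of the height of the green tabs' points, the window is at rest (under 5 mm/s) and stays there by itself, and the rack, the tip box and both bottles are within 15 mm of where they stood (all of step 2 and linear speed of sash below 0.005 m/s and distance of each of tube_rack, tip_box, wash_bottle, reagent_bottle from where it was at the start of the episode below 0.015 m); the robot touches nothing.
It fails at once if the lip is gripped or forced: fingers press on it with more than 30 N in all (contact force between the fingers and sash above 30 N).
It fails at once if the hand pushes on the pane with more than 3 N (contact force between any of the fingers, the arm and sash_c2 above 3 N).
It fails at once if the window runs more than 30 mm above the tabs (z of lip_edge in the frame of mark above 0.03 m).
It fails at once if the window is flung up, faster than 0.5 m/s (linear speed of sash above 0.5 m/s).
It fails at once if a bystander is lifted, tipped or pushed away (distance of any of tube_rack, tip_box, wash_bottle, reagent_bottle from where it was at the start of the episode above 0.02 m or angle between any of tube_rack, tip_box, wash_bottle, reagent_bottle's own z axis and vertical above 0.3 rad).
It also fails if it takes over 43 s, if anything falls off the work surface, if the arm or the gripper's body presses on something with over 40 N, if the wrist force passes 120 N, or if a joint passes its speed limit or range.

## Robot

A 6-joint arm with a two-finger parallel gripper is mounted at the origin on the work surface. World frame = base frame: x ahead of the robot, y to its left, z up, the work surface at z = 0. Lengths are in m, angles in degrees, forces in N, time in s.
With the tool pointing down it reaches from about 0.325 to 0.85 m from the base axis. Payload 15.5 kg.
Tool frame: the origin (TCP) lies midway between the tips of the shut fingers; the grasp point (between the pads) lies 19 mm behind it; z points along the fingers, y is the line along which they close (so a half turn about z gives the same grasp; the last joint's range is limited). The gripper opens to 91 mm and grips with 3 to 60 N. Pads are 32 mm wide; open, the fingers measure 118 mm over their backs; the gripper's body (76 mm by 178 mm) begins 60 mm behind the grasp point.
Start: joints at [-73.94, 28.281, 77.091, -0, 74.628, -5.472], TCP at [0.229, -0.581, 0.214] pointing down, gripper open.
Joint ranges: [-166.48, 166.48], [-47.26, 123.95], [12.59, 153.08], [-70.14, 250.14], [6.76, 159.57], [-176.63, 176.63]. Speed limits (degrees/s): [108.29, 108.29, 147.25, 172.46, 172.46, 172.46].

## Interface

Orientations are given as a 3x3 rotation matrix whose columns are the frame's x, y, z axes.
In Python, from bench import ctrl gives the robot as it stands. The module is installed in compiled form; this text tells all that it offers. Calls block until the motion is done:
- ctrl.goto(position, orientation): joint-space move of the TCP to a pose.
- ctrl.move_l(position, vel=0.15, ori=None, contact_N=None): straight line of the TCP; ori=None keeps the orientation; vel is the mean speed in m/s. With contact_N (N) it stops when the force on the tool has changed by that much, and returns True; else False.
- ctrl.movej(angles): joint-space move.
- ctrl.command_gripper(opening): opening from 0.0 (shut) to 1.0 (fully open); the grip force is fixed at half the most; returns when the fingers have stopped.
- ctrl.sleep(seconds).
- ctrl.ik(position, orientation): joint angles nearest the present ones, or None.
- ctrl.read_camera(name): name is "scene" or "top" or "wrist"; returns the picture (400x640x3 uint8, blue, green, red); there is no depth.
- ctrl.camera_params(name): a dict with "fx", "fy", "cx", "cy" (pixels), "pose" (4x4, takes a point from camera to world coordinates); the wrist camera has in their place "T_tool_cam" (4x4, takes a point from camera to tool coordinates, whose origin is the TCP and whose axes are the flange's). Camera axes: x right, y up, looking along -z (the intrinsics and any distortion apply to the point x, -y, -z); pixel columns grow to the right and rows downward; lengths in m; the calibration is good to about 2 mm. A picture is of the moment at which its call begins: read the wrist's pose just before it. camera_params takes no time and is no camera call.
A pose or a line that the arm cannot do raises ctrl.MotionError and nothing moves.
- ctrl.sign_off(): hands the job in; it is judged then, once.
Readings, each from a call of its own:
- ctrl.current_t(): time.
- ctrl.current_q(): joint angles.
- ctrl.current_dq(): joint speeds.
- ctrl.current_effort(): joint torques, N m.
- ctrl.current_tool_pos(): TCP position.
- ctrl.current_eef_rot(): TCP orientation.
- ctrl.current_contact_force(): force on the tool from outside, world axes, zero at the start.
- ctrl.current_wrist_torque(): the same for the moment, N m.
- ctrl.current_grip_width(): opening from 0.0 (shut) to 1.0 (fully open).
- ctrl.current_grasp_force(): force on a finger pad.
Only numpy, scipy, OpenCV 4.12 (cv2) and the standard library are available. Lean on these libraries where they do the work, as an engineer would, in place of code of your own. Each camera call takes 0.05 s, during which the arm holds its last target. There are 200 camera calls.

## Working session

There is one attempt and no reset: what is moved stays moved. The work goes in short steps, each a Python script; the robot and the scene stay as the last script left them, time stands still between calls to the robot, and variables do not carry over. Pictures are saved under pics/ and viewed, at most 10 in all, crops included, and the job is handed in when it is done.

```bash
mkdir -p pics; python3 - <<'E'
from bench import ctrl
import cv2
for n in ("scene","top"):
    im=ctrl.read_camera(n); cv2.imwrite(f"pics/{n}0.png",im); p=ctrl.camera_params(n); print(n,p)
print(ctrl.camera_params("wrist"), ctrl.current_t(), ctrl.current_eef_rot())
E
```

```text
scene {'fx': 466.98001598829313, 'fy': 466.98001598829313, 'cx': 328.89109139753737, 'cy': 190.7695142808203, 'pose': array([[ 4.12238626e-02, -9.41515844e-01,  3.34437602e-01,
         1.00655532e+00],
       [ 9.99149809e-01,  3.90139844e-02, -1.33254453e-02,
        -6.67620087e-03],
       [-5.01625492e-04,  3.34702592e-01,  9.42323683e-01,
         1.37551126e+00],
       [ 0.00000000e+00,  0.00000000e+00,  0.00000000e+00,
         1.00000000e+00]])}
top {'fx': 485.5937202741283, 'fy': 485.5937202741283, 'cx': 315.31183626826, 'cy': 187.5421742718784, 'pose': array([[-1.47917292e-02,  9.97347173e-01, -7.12728662e-02,
         4.96601599e-01],
       [-9.99887520e-01, -1.49308731e-02, -1.41987630e-03,
         8.50079231e-04],
       [-2.48027573e-03,  7.12438471e-02,  9.97455845e-01,
         1.33801165e+00],
       [ 0.00000000e+00,  0.00000000e+00,  0.00000000e+00,
         1.00000000e+00]])}
{'fx': 303.40371993210897, 'fy': 303.40371993210897, 'cx': 321.9399972377058, 'cy': 203.00831338111215, 'T_tool_cam': array([[-7.88481632e-04,  9.65707528e-01,  2.59631177e-01,
         7.29151668e-02],
       [ 9.99998764e-01,  4.08328770e-04,  1.51813236e-03,
        -6.24314238e-06],
       [ 1.36005697e-03,  2.59632053e-01, -9.65706657e-01,
        -1.70549903e-01],
       [ 0.00000000e+00,  0.00000000e+00,  0.00000000e+00,
         1.00000000e+00]])} 0.1 [[ 9.30209459e-01  3.67028986e-01 -2.93882804e-04]
 [ 3.67029086e-01 -9.30208867e-01  1.05511070e-03]
 [ 1.13883819e-04 -1.08933749e-03 -9.99999400e-01]]
```

View pics/scene0.png

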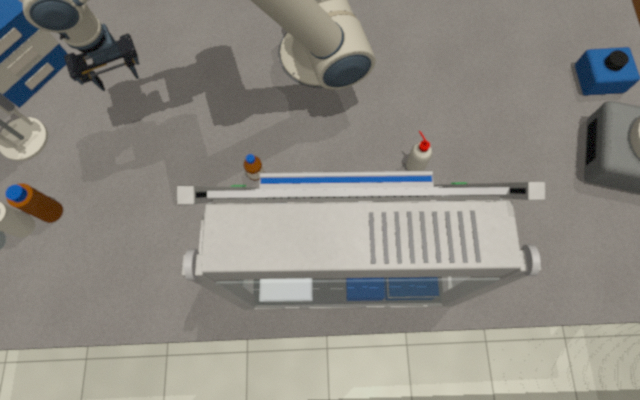

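View pics/top0.png

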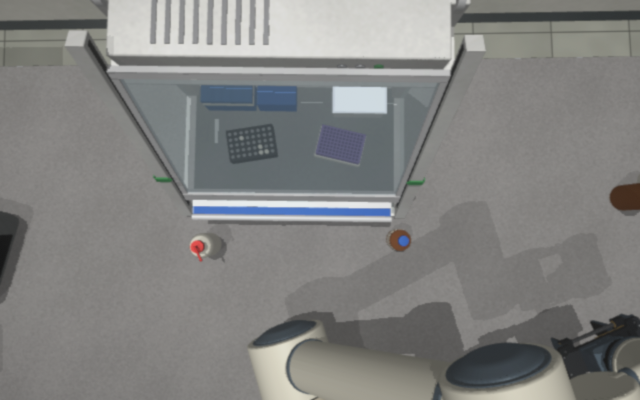

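The scene view, from behind, shows the lip's blue inlay along row 180 (cols 260–433) and the green tabs at about (235,186) and (458,184). The top view shows the inlay at row 210 (cols 193–392), the tabs at (163,179) and (416,182), the wash bottle at (200,247) and the reagent bottle at (401,241).

```bash
cat > h.py <<'E'
from bench import ctrl
import cv2, numpy as np
from scipy.optimize import least_squares
def cam(n, pos=None, R=None):
    p=ctrl.camera_params(n)
    if n=="wrist":
        T=np.eye(4); T[:3,:3]=R; T[:3,3]=pos; P=T@p["T_tool_cam"]
    else: P=p["pose"]
    return p,P
def proj(c,X):
    p,P=c; x=(np.asarray(X)-P[:3,3])@P[:3,:3]
    return np.array([p["cx"]+p["fx"]*x[0]/-x[2], p["cy"]+p["fy"]*x[1]/x[2]])
def tri(obs,x0=(0.7,0,0.2)):
    r=least_squares(lambda X:np.concatenate([proj(c,X)-uv for c,uv in obs]),x0)
    return r.x, np.abs(r.fun).max()
def blobs(im,lo,hi,amin=6):
    m=cv2.inRange(cv2.cvtColor(im,cv2.COLOR_BGR2HSV),lo,hi)
    n,l,s,c=cv2.connectedComponentsWithStats(m)
    return [(s[i].tolist(),c[i].round(1).tolist(),cv2.boxPoints(cv2.minAreaRect(np.argwhere(l==i)[:,::-1].astype(np.float32))).round(1).tolist()) for i in range(1,n) if s[i,4]>=amin]
E
python3 - <<'E'
from h import *
for n in("scene","top"):
    im=cv2.imread(f"pics/{n}0.png")
    print(n)
    for nm,lo,hi in(("green",(45,120,50),(80,255,255)),("blue",(105,120,90),(120,255,255))):
        for b in blobs(im,lo,hi): print(nm,b)
a=cv2.imread("pics/top0.png")[160:270,140:440]; b=cv2.imread("pics/scene0.png")[130:220,190:490]
cv2.imwrite("pics/z.png",cv2.resize(np.vstack([a,b]),None,fx=2.6,fy=2.6,interpolation=cv2.INTER_CUBIC))
E
```

```text
scene
blue ([0, 0, 22, 30, 402], [8.7, 11.4], [[-0.0, 0.0], [21.0, 0.0], [21.0, 29.0], [0.0, 29.0]])
blue ([586, 48, 54, 39, 884], [611.9, 67.4], [[585.0999755859375, 50.900001525878906], [627.2999877929688, 37.900001525878906], [640.2999877929688, 80.4000015258789], [598.2000122070312, 93.30000305175781]])
blue ([246, 154, 9, 9, 58], [249.8, 158.1], [[244.60000610351562, 156.1999969482422], [251.39999389648438, 152.8000030517578], [255.0, 160.0], [248.1999969482422, 163.39999389648438]])
blue ([261, 176, 171, 7, 838], [345.2, 179.2], [[260.8999938964844, 177.8000030517578], [431.0, 175.6999969482422], [431.0, 180.60000610351562], [261.0, 182.6999969482422]])
blue ([6, 185, 20, 16, 227], [15.1, 192.8], [[6.0, 200.0], [6.0, 185.0], [25.0, 185.0], [25.0, 200.0]])
blue ([347, 279, 10, 2, 11], [351.4, 279.1], [[347.0, 280.0], [347.0, 279.0], [356.0, 279.0], [356.0, 280.0]])
blue ([361, 278, 11, 2, 17], [366.4, 278.6], [[361.0, 278.0], [371.0, 278.0], [371.0, 279.0], [361.0, 279.0]])
blue ([347, 281, 37, 19, 628], [365.0, 290.1], [[347.0, 281.0], [383.0, 281.0], [383.0, 299.0], [347.0, 29
[... 214 characters left out ...]
875], [414.20001220703125, 285.1000061035156], [413.8999938964844, 286.20001220703125]])
blue ([416, 285, 9, 5, 16], [420.2, 286.9], [[415.6000061035156, 287.8999938964844], [416.29998779296875, 284.70001220703125], [424.5, 286.29998779296875], [423.8999938964844, 289.6000061035156]])
top
green ([417, 182, 5, 2, 6], [419.0, 182.2], [[417.0, 183.0], [417.0, 182.0], [421.0, 182.0], [421.0, 183.0]])
blue ([194, 207, 196, 9, 1240], [291.2, 210.7], [[193.89999389648438, 212.60000610351562], [194.0, 206.1999969482422], [389.1000061035156, 208.6999969482422], [389.0, 215.10000610351562]])
blue ([399, 236, 10, 10, 79], [403.2, 240.4], [[399.0, 236.0], [408.0, 236.0], [408.0, 245.0], [399.0, 245.0]])
```

View pics/z.png

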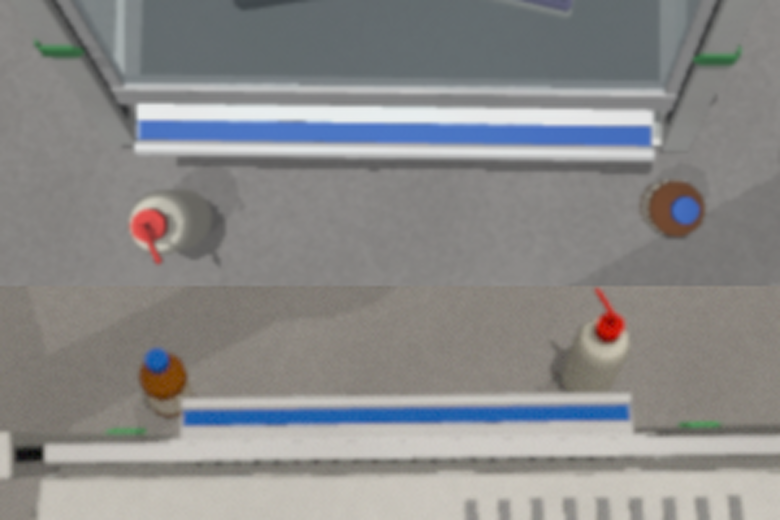

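```bash
python3 - <<'E'
from h import *
S,T=cam("scene"),cam("top")
for n,s,t in(("inlay+y",(431.7,178.1),(193.3,209.5)),("inlay-y",(260.3,180.3),(389.8,212)),("tab+y",(459,183),(163,178.8)),("tab-y",(238,185.8),(416,182.3)),("washcap",(424.5,145.5),(196.5,246.5)),("reagcap",(249.8,158.1),(403.2,240.4))):
    print(n,tri([(S,s),(T,t)]))
# ik feasibility for horizontal forward tool
for pitch in(0,-10,-20,15):
  a=np.radians(pitch); z=np.array([np.cos(a),0,np.sin(a)]); 
  for sg in(1,-1):
    x=sg*np.array([-np.sin(a),0,np.cos(a)]); R=np.column_stack([x,np.cross(z,x),z])
    for X in(0.45,0.55,0.65,0.72): 
      print(pitch,sg,X,[None if (q:=ctrl.ik([X,0,Z],R)) is None else np.round(q).astype(int).tolist() for Z in(0.085,0.25)])
E
```

```text
inlay+y (array([0.53311135, 0.3099616 , 0.1163444 ]), np.float64(0.16246439083272435))
inlay-y (array([ 0.51949171, -0.18432757,  0.11625083]), np.float64(0.32100979996931756))
tab+y (array([0.59931292, 0.34512609, 0.24881248]), np.float64(0.08332627660166736))
tab-y (array([ 0.58296232, -0.22421006,  0.24757184]), np.float64(0.14022959187281003))
washcap (array([0.44172755, 0.29443456, 0.14396066]), np.float64(0.37549677710353535))
reagcap (array([ 0.44799899, -0.21601841,  0.11527655]), np.float64(0.25182333199580853))
0 1 0.45 [None, None]
0 1 0.55 [[-18, 101, 144, 144, 149, -122], None]
0 1 0.65 [[-12, 80, 130, 167, 120, -97], [-12, 55, 137, 168, 102, -92]]
0 1 0.72 [[-9, 73, 121, 170, 104, -92], [-9, 50, 127, 171, 87, -89]]
0 -1 0.45 [None, None]
0 -1 0.55 [[-18, 101, 144, 144, 149, 58], None]
0 -1 0.65 [[-12, 80, 130, 167, 120, 83], [-12, 55, 137, 168, 102, 88]]
0 -1 0.72 [[-9, 73, 121, 170, 104, 88], [-9, 50, 127, 171, 87, 91]]
-10 1 0.45 [None, None]
-10 1 0.55 [[-17, 96, 150, 152, 143, -116], None]
-10 1 0.65 [[-11, 72, 133, 168, 105, -95], [-11, 42, 136, 169, 78, -90]]
-10 
[... 489 characters left out ...]
], [-9, 31, 121, 168, 43, -84]]
-20 -1 0.45 [None, None]
-20 -1 0.55 [[-16, 83, 152, 162, 123, 75], [-16, 33, 147, 164, 70, 90]]
-20 -1 0.65 [[-11, 60, 133, 170, 84, 87], [-11, 30, 131, 167, 52, 94]]
-20 -1 0.72 [[-9, 56, 123, 171, 69, 90], [-9, 31, 121, 168, 43, 96]]
15 1 0.45 [None, None]
15 1 0.55 [[-17, 103, 131, 140, 155, -122], None]
15 1 0.65 [[-11, 89, 121, 165, 134, -98], [-11, 69, 133, 167, 127, -95]]
15 1 0.72 [[-9, 83, 113, 170, 120, -93], [-9, 63, 123, 171, 111, -91]]
15 -1 0.45 [None, None]
15 -1 0.55 [[-17, 103, 131, 140, 155, 58], None]
15 -1 0.65 [[-11, 89, 121, 165, 134, 82], [-11, 69, 133, 167, 127, 85]]
15 -1 0.72 [[-9, 83, 113, 170, 120, 87], [-9, 63, 123, 171, 111, 89]]
```

Lip underside ≈0.106, edge x≈0.505, tabs ≈0.245; cabinet yaw ≈ −1.6°. Next: a near-level wrist look at the −y tab and the lip end from two heights, plus an IK check of the push path.

```bash
cat >> h.py <<'E'
def rot(yaw,pitch):
    a,b=np.radians([yaw,pitch]); z=np.array([np.cos(a)*np.cos(b),np.sin(a)*np.cos(b),np.sin(b)])
    x=np.array([-np.cos(a)*np.sin(b),-np.sin(a)*np.sin(b),np.cos(b)])
    return np.column_stack([x,np.cross(z,x),z])
E
python3 - <<'E'
from h import *
for pitch in(-20,-25,-30):
    print(pitch,[None if (q:=ctrl.ik([0.53+0.36*(Z-0.08)+dx,0.063,Z],rot(-1.6,pitch))) is None else np.round(q).astype(int).tolist() for dx in(-.06,0) for Z in(0.08,0.22)])
for pitch in(10,0,-10):
  for yaw in (0,20,40):
    for p in((0.35,-.42),(0.4,-.4),(0.35,-.5)):
      q=[ctrl.ik([*p,z],rot(yaw,pitch)) for z in(0.2,0.32)]
      if all(v is not None for v in q): print(pitch,yaw,p,[np.round(v).astype(int).tolist() for v in q])
E
```

```text
-20 [None, None, None, [3, 38, 142, 184, 70, -90]]
-25 [None, [3, 35, 148, 185, 67, -90], [3, 77, 152, 185, 113, -86], [3, 31, 138, 185, 54, -91]]
-30 [None, [3, 25, 143, 186, 48, -91], [3, 65, 149, 184, 94, -87], [2, 25, 134, 186, 39, -92]]
10 0 (0.35, -0.42) [[-98, 63, 117, 82, 100, -90], [-98, 47, 119, 85, 102, -76]]
10 0 (0.4, -0.4) [[-91, 64, 119, 88, 100, -93], [-91, 48, 121, 91, 100, -79]]
10 0 (0.35, -0.5) [[-97, 62, 105, 86, 101, -77], [-97, 48, 107, 88, 102, -65]]
10 20 (0.35, -0.42) [[-94, 62, 100, 70, 107, -72], [-94, 49, 102, 74, 110, -61]]
10 20 (0.4, -0.4) [[-88, 62, 102, 75, 105, -74], [-88, 48, 104, 78, 107, -62]]
10 20 (0.35, -0.5) [[-93, 63, 88, 74, 110, -61], [-93, 51, 90, 78, 112, -51]]
10 40 (0.35, -0.42) [[-88, 63, 83, 62, 118, -60], [-88, 52, 85, 67, 122, -51]]
10 40 (0.4, -0.4) [[-83, 63, 85, 66, 116, -61], [-83, 52, 87, 71, 119, -51]]
10 40 (0.35, -0.5) [[-88, 66, 70, 68, 123, -50], [-88, 56, 72, 73, 126, -40]]
0 0 (0.35, -0.42) [[-99, 55, 118, 82, 91, -84], [-99, 39, 118, 82, 93, -67]]
0 0 (0.4, -0.4) [[-92, 56, 121, 88, 90, -87], [-92, 39, 121, 88, 91, -70
[... 550 characters left out ...]
(0.35, -0.42) [[-98, 47, 119, 80, 82, -76], [-98, 31, 116, 78, 86, -58]]
-10 0 (0.4, -0.4) [[-91, 47, 121, 87, 80, -78], [-91, 30, 119, 84, 82, -59]]
-10 0 (0.35, -0.5) [[-97, 48, 107, 80, 84, -65], [-97, 34, 105, 79, 87, -50]]
-10 20 (0.35, -0.42) [[-94, 48, 102, 64, 93, -63], [-94, 36, 100, 66, 99, -50]]
-10 20 (0.4, -0.4) [[-88, 48, 104, 69, 90, -63], [-88, 35, 102, 70, 95, -50]]
-10 20 (0.35, -0.5) [[-93, 51, 90, 66, 97, -54], [-93, 40, 88, 67, 102, -42]]
-10 40 (0.35, -0.42) [[-88, 52, 85, 54, 106, -56], [-88, 42, 83, 58, 113, -45]]
-10 40 (0.4, -0.4) [[-83, 52, 87, 58, 103, -55], [-83, 41, 85, 61, 109, -44]]
-10 40 (0.35, -0.5) [[-88, 56, 72, 57, 112, -48], [-88, 47, 70, 61, 117, -38]]
```

```bash
python3 - <<'E'
from h import *
R=rot(40,10); out=[]
for i,z in enumerate((0.2,0.29)):
    (ctrl.goto if i==0 else lambda p,R:ctrl.move_l(p,0.12))([0.40,-0.38,z],R)
    ctrl.sleep(0.3)
    p,r=ctrl.current_tool_pos(),ctrl.current_eef_rot(); im=ctrl.read_camera("wrist")
    np.savez(f"w{i}.npz",p=p,r=r,im=im); 
    c=cam("wrist",p,r); u=proj(c,[0.583,-0.224,0.245]); v=proj(c,[0.51,-0.187,0.106]); print(p,u,v)
    x0,y0=int(min(u[0],v[0])-70),int(min(u[1],v[1])-50); x0=max(x0,0);y0=max(y0,0)
    cr=im[y0:y0+150,x0:x0+200]; out.append(cv2.resize(cr,(800,600) if 0 else None,fx=2,fy=2,interpolation=cv2.INTER_CUBIC)); print(x0,y0,cr.shape, blobs(im,(40,100,40),(85,255,255)))
cv2.imwrite("pics/w0.png",np.vstack([cv2.resize(np.load(f"w{i}.npz")["im"],None,fx=.75,fy=.75) for i in(0,1)]))
print(ctrl.current_t())
E
```

```text
[ 0.40015924 -0.3799226   0.20049574] [320.52119783 174.30493092] [263.3431306  280.17733718]
193 124 (150, 200, 3) [([310, 164, 37, 18, 384], [328.6, 172.8], [[309.3999938964844, 177.5], [311.1000061035156, 161.6999969482422], [346.8999938964844, 165.5], [345.20001220703125, 181.3000030517578]]), ([156, 170, 7, 7, 32], [158.9, 173.7], [[155.1999969482422, 175.60000610351562], [158.0, 170.0], [162.8000030517578, 172.39999389648438], [160.0, 178.0]])]
[ 0.40000286 -0.38000081  0.28962972] [320.51310692 238.18337006] [264.61967681 345.21780334]
194 188 (150, 200, 3) [([157, 205, 7, 7, 33], [160.0, 208.5], [[156.1999969482422, 209.60000610351562], [158.60000610351562, 204.8000030517578], [163.8000030517578, 207.39999389648438], [161.39999389648438, 212.1999969482422]]), ([310, 229, 36, 15, 359], [328.0, 236.7], [[310.0, 229.0], [345.0, 229.0], [345.0, 243.0], [310.0, 243.0]])]
2.7917
```

View pics/w0.png

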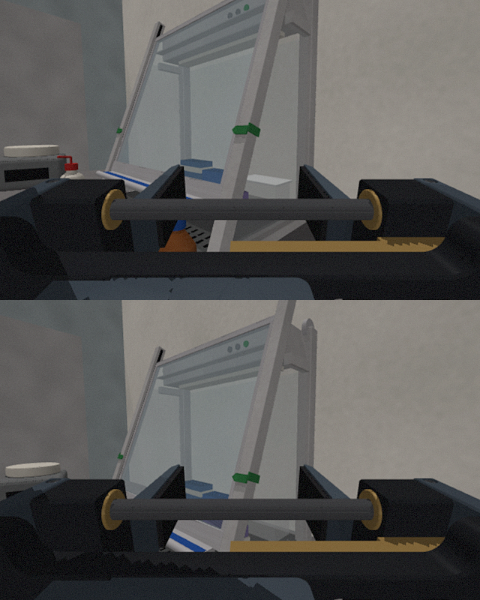

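The wrist views show the near tab at about (328,173) and (328,237), the far tab at (159,174) and (160,208), and the lip's blue inlay near (180,240) in the first. I'll zoom on the tab for its inward point.

```bash
python3 - <<'E'
from h import *
a=np.load("w0.npz")["im"];b=np.load("w1.npz")["im"]
k=dict(fx=8,fy=8,interpolation=cv2.INTER_CUBIC)
cv2.imwrite("pics/w1.png",np.hstack([cv2.resize(a[155:190,300:350],None,**k),cv2.resize(b[220:255,300:350],None,**k)]))
E
```

```text
(no output)
```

View pics/w1.png

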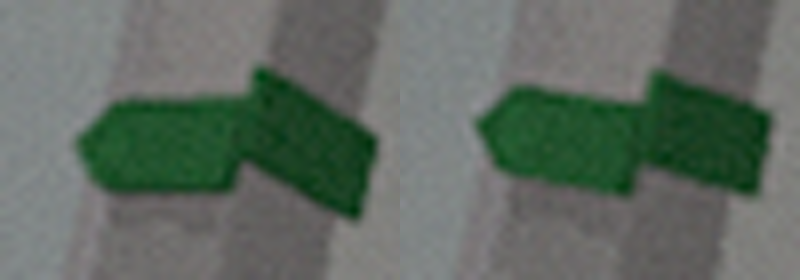

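```bash
python3 - <<'E'
from h import *
c=[cam("wrist",d["p"],d["r"]) for d in(np.load("w0.npz"),np.load("w1.npz"))]
print(tri([(c[0],(309.2,172.5)),(c[1],(309,235.1))],(0.58,-.22,.24)))
print("far",tri([(c[0],(158.9,173.7)),(c[1],(160,208.5))],(0.6,.34,.24)))
def sh(P,R): q=ctrl.ik(P,R); return None if q is None else np.round(q).astype(int).tolist()
for y,yaw in((-.38,40),(-.3,25),(-.2,15),(-.1,5),(0.063,-1.6)):
    print(y,[sh([x,y,.33],rot(yaw,p)) for x,p in((.40,-20),(.45,-35),(.45,-50),(0.42,-60))])
for p in(-30,-35,-40): print(p,[sh([x,.063,z],rot(-1.6,p)) for x,z in((.46,.065),(.47,.065),(.48,.065),(.5,.065),(.53,.065),(.53,.08),(.585,.21))])
E
```

```text
(array([ 0.57977135, -0.20541887,  0.24758969]), np.float64(0.20042881742779173))
far (array([0.59622125, 0.33909102, 0.2485695 ]), np.float64(0.18987972378329232))
-0.38 [[-82, 34, 86, 56, 104, -41], [-74, 29, 82, 49, 96, -30], [-68, 24, 79, 38, 91, -22], [-66, 20, 79, 29, 89, -19]]
-0.3 [[-85, 25, 109, 62, 90, -47], [-73, 18, 102, 55, 80, -29], [-66, 13, 96, 42, 76, -13], [-63, 10, 94, 31, 77, -5]]
-0.2 [[-86, 16, 128, 69, 80, -54], [-69, 7, 118, 63, 66, -27], [-58, 3, 109, 44, 63, -2], [-54, 1, 105, 31, 66, 10]]
-0.1 [[-86, 7, 147, 81, 72, -63], [-55, -5, 130, 72, 48, -19], [-42, -7, 118, 40, 46, 21], [-38, -7, 112, 25, 55, 36]]
0.063 [None, None, [2, -9, 120, -5, 29, 98], [2, -9, 114, -2, 46, 95]]
-30 [None, None, None, None, [3, 69, 149, 184, 97, -87], [3, 65, 149, 184, 94, -87], [2, 27, 134, 185, 41, -92]]
-35 [None, None, None, [3, 67, 152, 184, 94, -87], [3, 58, 146, 184, 79, -88], [3, 54, 145, 184, 75, -88], [2, 22, 130, 187, 28, -94]]
-40 [None, None, [3, 60, 152, 184, 82, -88], [3, 54, 147, 183, 72, -88], [2, 49, 142, 184, 61, -89], [2, 46, 141, 184, 57, -89], [2, 19, 126, 190, 16, -98]]
```

Mark height z = 0.248 (both tabs agree). Shut the gripper, go round in front and flip the wrist near its straight pose, high up.

```bash
python3 - <<'E'
from h import *
ctrl.command_gripper(0.0)
for P,y,p in(([.40,-.38,.33],40,-50),([.45,-.2,.34],15,-60),([.46,.063,.34],-1.6,-50)): ctrl.goto(P,rot(y,p))
q=np.array(ctrl.current_q()); print(q.round(1))
q[4]=12; ctrl.movej(q); print(ctrl.current_tool_pos(),ctrl.current_eef_rot()[:,2])
q[3]+=180; q[5]-=180; ctrl.movej(q); print(ctrl.current_tool_pos(),ctrl.current_eef_rot()[:,2],ctrl.current_t())
for p in(-35,-40,-45,-50,-60):
  print(p,[None if (k:=ctrl.ik([x,.063,z],rot(-1.6,p))) is None else np.round(k).astype(int).tolist() for x,z in((.46,.25),(.47,.25),(.46,.05),(.47,.05),(.48,.05))])
E
```

```text
[  2.3  -8.5 117.5  -4.9  31.2  97.2]
[0.53610757 0.07369009 0.42720846] [ 0.85519635  0.01452259 -0.51810067]
[0.58364575 0.08904809 0.56677871] [ 0.990779    0.05709808 -0.12286893] 10.4833
-35 [[4, 9, 142, 190, 26, -96], [4, 10, 141, 190, 26, -96], None, None, None]
-40 [[3, 5, 137, 198, 12, -104], [3, 5, 136, 198, 12, -104], None, None, [3, 65, 152, 183, 87, -87]]
-45 [None, None, [3, 57, 151, 183, 73, -88], [3, 54, 149, 183, 68, -88], [3, 52, 147, 183, 64, -89]]
-50 [[2, 1, 128, -13, 11, 106], [2, 2, 127, -13, 11, 105], [2, 46, 146, 183, 51, -89], [2, 44, 144, 183, 48, -89], [2, 43, 142, 183, 45, -90]]
-60 [[2, 1, 119, -3, 29, 96], [2, 2, 118, -3, 29, 96], [2, 33, 136, 185, 19, -92], [2, 33, 134, 185, 17, -92], [2, 33, 133, 186, 16, -93]]
```

```bash
python3 - <<'E'
from h import *
ctrl.goto([.46,.063,.25],rot(-1.6,-36))
print(ctrl.move_l([.46,.063,.05],0.15,ori=rot(-1.6,-50),contact_N=6))
print(ctrl.move_l([.53,.063,.058],0.1,ori=rot(-1.6,-32),contact_N=4))
ctrl.sleep(.2)
print(ctrl.current_tool_pos(),ctrl.current_contact_force(),ctrl.current_t())
u=np.array([.342,0,.94])
print(ctrl.move_l(np.array([.53,.063,.058])+u*.03,0.025,contact_N=2.5))
print(ctrl.current_tool_pos(),ctrl.current_contact_force(),ctrl.current_t())
for n in("top","scene"): cv2.imwrite(f"pics/{n}1.png",ctrl.read_camera(n))
cv2.imwrite("pics/c1.png",np.vstack([cv2.imread("pics/top1.png")[140:290,140:440],cv2.imread("pics/scene1.png")[110:220,190:490]]).repeat(2,0).repeat(2,1))
E
```

```text
False
False
[0.53008163 0.06300809 0.05877472] [-0.48273459 -0.19285501 -0.14073683] 14.2833
True
[0.53356199 0.06300888 0.06768852] [-0.82427674 -0.92130568  0.5450346 ] 14.875
```

View pics/c1.png

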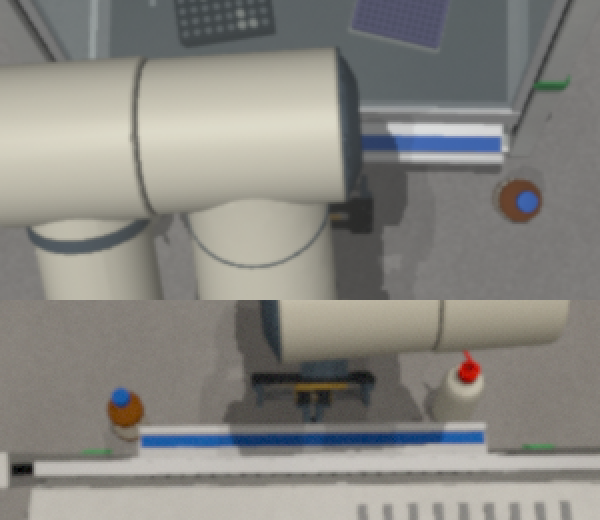

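The image shows the hand in front of the middle of the lip, clear of both bottles (reagent cap at crop (121,397), wash at (468,372)). Push in segments, reading the force.

```bash
python3 - <<'E'
from h import *
p=np.array(ctrl.current_tool_pos()); u=np.array([.342,-.342*.0275,.94])/.94
for z in(.075,.08,.09,.11,.14):
    hit=ctrl.move_l(p+u*(z-p[2]),0.03 if z<.1 else .05,contact_N=20)
    print(hit,ctrl.current_tool_pos().round(4),ctrl.current_contact_force().round(2),round(ctrl.current_t(),2))
S=cam("scene"); im=ctrl.read_camera("scene"); cv2.imwrite("pics/scene2.png",im)
print([b for b in blobs(im,(105,120,90),(120,255,255)) if b[0][2]>60])
E
```

```text
False [0.5365 0.0629 0.0751] [-0.12 -0.4  -1.01] 15.42
False [0.5383 0.0629 0.0801] [-2.27 -0.22 -3.54] 15.74
False [0.5422 0.0628 0.0905] [-0.02  0.67 -0.54] 16.25
False [0.5494 0.0626 0.1104] [ 0.43  0.21 -0.06] 16.82
False [0.5602 0.0623 0.14  ] [ 0.38  0.2  -1.58] 17.62
[([257, 175, 181, 8, 962], [346.0, 178.7], [[256.8999938964844, 177.10000610351562], [437.0, 175.0], [437.1000061035156, 180.3000030517578], [257.0, 182.5]])]
```

```bash
python3 - <<'E'
from h import *
p=np.array(ctrl.current_tool_pos()); u=np.array([.342,-.342*.0275,.94])/.94
print(ctrl.move_l(p+u*(.207-p[2]),.05,contact_N=20),ctrl.current_tool_pos().round(4),ctrl.current_contact_force().round(2),round(ctrl.current_t(),2))
ctrl.sleep(.2)
for n in("scene","top"):
    im=ctrl.read_camera(n); cv2.imwrite(f"pics/{n}3.png",im)
    print(n,[b for b in blobs(im,(105,120,90),(120,255,255)) if b[0][2]>40])
a=cv2.imread("pics/top3.png")[150:250,330:450];b=cv2.imread("pics/scene3.png")[140:210,220:340]
cv2.imwrite("pics/c3.png",cv2.resize(np.vstack([a,b]),None,fx=3.5,fy=3.5,interpolation=cv2.INTER_CUBIC))
E
```

```text
False [0.5844 0.0616 0.2069] [-3.7   0.41 -2.03] 19.24
scene [([586, 48, 54, 37, 877], [611.7, 67.1], [[585.5999755859375, 49.79999923706055], [636.5, 45.5], [639.5, 81.69999694824219], [588.7000122070312, 85.9000015258789]]), ([253, 175, 192, 8, 1097], [348.5, 178.2], [[252.89999389648438, 176.5], [444.0, 174.1999969482422], [444.0, 179.89999389648438], [253.0, 182.1999969482422]])]
top [([179, 182, 220, 10, 1596], [288.7, 186.5], [[178.89999389648438, 188.6999969482422], [179.0, 181.5], [398.1000061035156, 184.1999969482422], [398.0, 191.39999389648438]])]
```

View pics/c3.png

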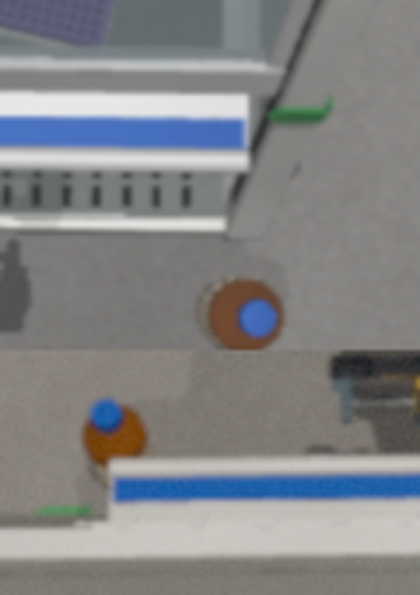

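The crops show the lip raised, with the inlay end at top-view (400,188) and scene-view (253,179), and the reagent bottle untouched.

```bash
python3 - <<'E'
from h import *
S,T=cam("scene"),cam("top")
for a in(((431.5,178.15),(193.45,209.4)),((260.5,180.25),(389.55,211.9)),((444.5,177.05),(178.45,185.1)),((252.45,179.35),(398.55,187.8))):
    print(tri([(S,a[0]),(T,a[1])]))
E
```

```text
(array([0.53334655, 0.3094133 , 0.11665419]), np.float64(0.204937879681097))
(array([ 0.51973347, -0.18358588,  0.11720718]), np.float64(0.3320659167487179))
(array([0.58399127, 0.30811296, 0.25571365]), np.float64(0.15664284512575932))
(array([ 0.57048312, -0.18421986,  0.25687774]), np.float64(0.4788048343963851))
```

Inlay top now at 0.256, so the underside is about 0.243–0.246 against the mark at 0.248. Raise 3 mm more, back out, and check from the side.

```bash
python3 - <<'E'
from h import *
p=np.array(ctrl.current_tool_pos()); u=np.array([.342,-.342*.0275,.94])/.94
ctrl.move_l(p+u*.003,.02,contact_N=20); ctrl.sleep(.4)
p=np.array(ctrl.current_tool_pos()); z=ctrl.current_eef_rot()[:,2]; print(p)
ctrl.move_l(p-u*.013,.04)
ctrl.move_l(p-u*.013-z*.09,.15)
print(ctrl.current_t(),ctrl.current_contact_force())
ctrl.goto([.46,.063,.25],rot(-1.6,-36))
ctrl.movej([2.3,-8.5,117.5,175.1,12,-82.8]); ctrl.movej([2.3,-8.5,117.5,-4.9,12,97.2])
for P,y,pt in(([.45,-.2,.34],15,-60),([.40,-.38,.29],40,10)): ctrl.goto(P,rot(y,pt))
ctrl.sleep(.2)
p,r=ctrl.current_tool_pos(),ctrl.current_eef_rot(); im=ctrl.read_camera("wrist"); np.savez("w2.npz",p=p,r=r,im=im)
print(ctrl.current_t(),p)
for n in("scene","top"):
    i2=ctrl.read_camera(n); cv2.imwrite(f"pics/{n}4.png",i2)
    print(n,[b for b in blobs(i2,(105,120,90),(120,255,255)) if 150<b[0][2]<300])
cv2.imwrite("pics/w4.png",cv2.resize(im[180:290,140:360],None,fx=3.6,fy=3.6,interpolation=cv2.INTER_CUBIC))
E
```

```text
[0.58551102 0.06156182 0.20981312]
21.4917 [ 0.47798263  0.03546499 -0.49938373]
28.8 [ 0.40060267 -0.37920434  0.29081509]
scene [([253, 175, 192, 8, 1101], [348.8, 178.2], [[252.89999389648438, 176.5], [444.0, 174.10000610351562], [444.1000061035156, 179.89999389648438], [253.0, 182.1999969482422]])]
top [([179, 181, 221, 10, 1590], [288.6, 185.9], [[178.89999389648438, 188.10000610351562], [179.0, 180.89999389648438], [399.1000061035156, 183.60000610351562], [399.0, 190.89999389648438]])]
```

View pics/w4.png

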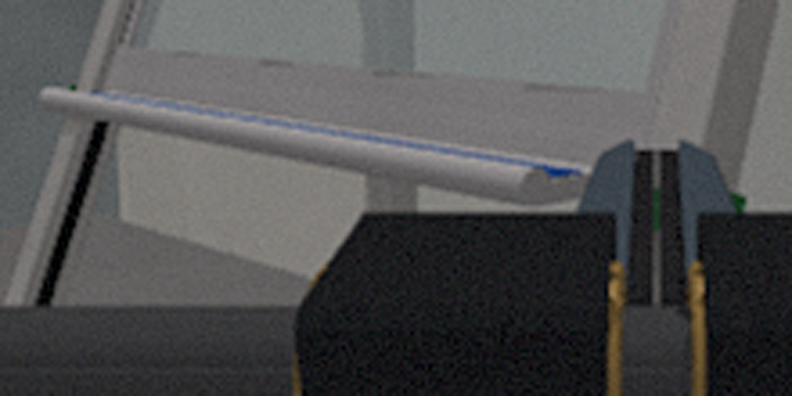

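The wrist view shows the round bar's near end face at crop cols 525–555, rows 168–203, which puts its bottom at full-image (290,236). The shut fingers hide the near tab.

```bash
python3 - <<'E'
from h import *
d=np.load("w2.npz"); c=cam("wrist",d["p"],d["r"]); S,T=cam("scene"),cam("top")
for x in(.553,.558,.563):
  for h in(.240,.246,.252): print(x,h,proj(c,[x,-.187,h]).round(1),proj(c,[x,-.187,h+.016]).round(1))
print("tab pt",proj(c,[.5798,-.2054,.2476]))
for a in(((444.5,177),(178.45,184.5)),((252.45,179.35),(399.55,187.2))): print(tri([(S,a[0]),(T,a[1])]))
E
```

```text
0.553 0.24 [287.1 242.2] [287. 231.]
0.553 0.246 [287.1 238. ] [287.  226.8]
0.553 0.252 [287.  233.8] [286.9 222.5]
0.558 0.24 [289.7 241.6] [289.6 230.5]
0.558 0.246 [289.7 237.5] [289.6 226.3]
0.558 0.252 [289.6 233.3] [289.5 222.1]
0.563 0.24 [292.2 241. ] [292.1 230. ]
0.563 0.246 [292.2 236.9] [292.1 225.9]
0.563 0.252 [292.2 232.8] [292.  221.7]
tab pt [309.57853075 235.66371049]
(array([0.58507322, 0.30721205, 0.25894054]), np.float64(0.15248099519737934))
(array([ 0.57158883, -0.1849891 ,  0.25999907]), np.float64(0.015771457936466504))
```

The side view puts the underside at 0.246–0.248 and the fixed cameras at 0.249, against the mark at 0.248. The hand is clear, so I'm handing in.

```bash
python3 -c "
from bench import ctrl
print(ctrl.sign_off(), ctrl.current_t())"
```

```text
the job is handed in; nothing more can be done
the job is handed in; nothing more can be done
```

The job is handed in: the window was pushed up from under the lip, its underside last measured within about 2 mm of the green tabs' points, with the hand clear and the bottles seen standing in the mid-push and near-end views; no verdict was returned, and I did not check the rack and tip box in the final pictures.

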